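# Bean sample carriage round the guide rail to the weighing dock

## Task

Slide the white bean-sample carriage by its red knob along the counter into the flared mouth of the guide rails, round the bend and down the exit leg until it is fully home against the weighing dock, with the orange plunger pressed right in; then let go and leave it there. Keep the carriage flat on the counter all the way, go gently so that it never jams or is forced against the rails or the dock, and leave the jar, cup and scoop where they are.

Things in the scene. Friction and masses are not known exactly. Their poses are not given: they have to be found in the camera images.
- carriage_knob (a point): Centre of the carriage's red round knob (26 mm dia., 20 to 62 mm high), 41 mm up on its axis; it can turn in a light grip. The carriage is a loose white sled, about 0.35 kg, 20 mm high, 84 mm long (x axis), 56 mm wide, ends rounded at 28 mm radius, knob at its middle, the same either way round. It stands on the counter before the mouth of the guide.
- track: Fixed smooth slippery guide rails, 22 mm high, 6 mm thick, no floor: the carriage slides on the counter between them. Origin on the counter at the pivot post, the centre of the bend; z up. The lane is 60 mm wide. In this frame its centre line runs along -y at x = -90 mm down to y = 0, then bends left (counter-clockwise from above) about the origin at 90 mm radius, towards +x.
- lane_mouth (a point): Point on the counter on the lane's centre line where the 60 mm wide straight begins: 50 mm before the bend, at x = -90, y = 50 mm of the track, same axes. The rails flare out from here over 36 mm against the travel to about 94 mm between their ends.
- bend_mark (a point): Point on the counter on the lane's centre line after 57 degrees of bend; axes as the track. Up to here the bend is always the same. Beyond, the grey exit leg (lane 61.4 mm wide) swivels about the pivot and is clamped: the bend turns 60 to 120 degrees in all, then runs straight on at a tangent. This angle varies and is not measured: feel (or see) it.
- plunger (a joint): Orange plunger, 14 mm dia., mid-front of the black dock in the exit leg: 0 = out 8 mm, 0.008 m = in flush, the carriage's nose on the dock's hard front face. Spring under 0.5 N. The dock (22 mm high, 28 mm from 50 mm behind its front) is clamped at an unmeasured place: the knob is home 45 to 85 mm past the bend's end. Leg and dock hold firm below 25 N.
- bean_jar: Bystander: closed brown bean jar with white lid, 76 mm diameter, 110 mm high, origin at the centre of its underside.
- cup: Bystander: white cup, 76 mm diameter, 60 mm high, origin at the centre of its underside.
- scoop: Bystander: white plastic scoop, 150 mm long, lying flat along its x axis, origin at the centre of its underside.

How it is judged:
On the way, in this order (a step that is already met when the one before it is completed fails the run):
1. the carriage is in the straight entry lane, flat on the counter (x of carriage_knob in the frame of track between -0.096 and -0.084 m and y of carriage_knob in the frame of track between 0.002 and 0.04 m and height (world z) of carriage_knob below 0.046 m), for 0.05 s.
2. the carriage is in the first part of the bend, between the rails and flat on the counter (horizontal distance between carriage_knob and track between 0.084 and 0.096 m and y of carriage_knob in the frame of track between -0.075 and -0.045 m and x of carriage_knob in the frame of track below -0.04 m and height (world z) of carriage_knob below 0.046 m), for 0.05 s.
3. the carriage presses the plunger in at the dock (value of joint plunger above 0.006 m and height (world z) of carriage_knob below 0.046 m), for 0.2 s.
At the end, for the whole second after the job is handed in: The carriage rests flat, at rest and released, in the exit leg with the dock's plunger pressed in by more than 6 of its 8 mm (within 2 mm of the hard stop); its knob is then 95 to 135 mm from the pivot (all of step 3 and horizontal distance between carriage_knob and track between 0.095 and 0.135 m and angle between carriage_knob's own z axis and vertical below 0.08 rad and linear speed of carriage below 0.01 m/s); the robot touches nothing.
It fails at once if the carriage is forced: it presses on the rails or the dock with more than 16 N (contact force between carriage and track above 16 N).
It fails at once if the carriage is lifted more than 10 mm off the counter (height (world z) of carriage_knob above 0.051 m).
It fails at once if the carriage is tipped by more than 14 degrees (angle between carriage_knob's own z axis and vertical above 0.25 rad).
It fails at once if the jar, cup or scoop is moved by more than 20 mm (distance of any of bean_jar, cup, scoop from where it was at the start of the episode above 0.02 m).
It also fails if it takes over 72 s, if anything falls off the work surface, if the arm or the gripper's body presses on something with over 40 N, if the wrist force passes 120 N, or if a joint passes its speed limit or range.

## Robot

A 7-joint arm with a two-finger parallel gripper is mounted at the origin on the work surface. World frame = base frame: x ahead of the robot, y to its left, z up, the work surface at z = 0. Lengths are in m, angles in rad, forces in N, time in s.
With the tool pointing down it reaches from about 0.35 to 0.9 m from the base axis. Payload 19.9 kg.
Tool frame: the origin (TCP) lies at the centre of the arm's flange, where the gripper is bolted on; the fingertips stand 199 mm ahead of it and the grasp point (between the pads) lies 180 mm ahead of it; z points along the fingers, y is the direction in which the jaws open and shut (so a half turn about z gives the same grasp; the last joint's range is limited). The gripper opens to 94 mm and grips with 3 to 60 N. Pads are 16 mm wide; open, the fingers measure 119 mm over their backs; the gripper's body (75 mm by 177 mm) begins 78 mm behind the grasp point.
Start: joints at [1.248, 0.417, -0.01, 1.614, 0.005, 1.111, -0.053], TCP at [0.173, -0.601, 0.405] pointing down, gripper open.
Joint ranges: [-2.81, 2.81], [-0.39, 2.02], [-1.27, 1.25], [0.06, 2.57], [-1.19, 4.33], [0.19, 2], [-2.82, 2.82]. Speed limits (rad/s): [1.89, 1.89, 2.39, 2.39, 3.01, 3.01, 3.01].

## Interface

Orientations are given as a 3x3 rotation matrix whose columns are the frame's x, y, z axes.
In Python, from cell import * gives the robot as it stands. The module is installed in compiled form; this text tells all that it offers.
- The arm moves only by the tool play_rows, never from a script. Its argument "moves" is a list of rows, each a list of 4 numbers: the shift along the world's x, y, z in mm, then the turn about the world's z in degrees. In form: [[tx, ty, tz, spin], ...]. A call has 1 to 20 rows; each row shifts and turns the commanded pose from where the row before left it; what a row does not reach is not made up. A row lasts 1/10 s, in which the tool goes at most 50 mm and 8.59 degrees, less where a joint would pass 70% of its speed; a pose out of reach is approached as far as the arm can. A call is refused whole if a number of a shift passes 50 or a number of a turn 8.59, either way. A call with a gripper value outside its range is refused whole. "gripper" is the gripper's target within -1 to 1 (fully open at 1, half-way at 0, shut at -1), set as the call begins (left out, the last holds). The fingers move at their own pace and stop on an object; "newtons" is the grip in N (left out, the last holds). Time passes only in rows, so rows that do not move let the fingers close. It gives the time, the measured TCP pose, the force and the opening at its end, in the units of the state.
- observe(): the state, without advancing time (a new reading comes with each control period).
- get_image(name): name is "scene" or "side" or "wrist"; returns the picture (420x560x3 uint8, red, green, blue); there is no depth.
- camera_params(name): a dict with "intrinsics" (3x3 intrinsics, pixels), "T" (4x4, takes a point from camera to world coordinates). Camera axes: x right, y down, z forward; pixel columns grow to the right and rows downward; lengths in m; the calibration is good to about 2 mm. A picture is of the moment at which its call begins: read the wrist's pose just before it. camera_params takes no time and is no camera call; for the wrist camera it gives the pose at the moment of the call.
- finish_job(): hands the job in, once; it reports no verdict.
The state is a dict: "t": time; "qpos": joint angles; "joint_vel": joint speeds; "joint_efforts": joint torques, N m; "position": TCP position; "tcp_rot": TCP orientation; "force": force on the tool from outside, world axes, zero at the start; "moment": the same for the moment, N m; "width": finger opening in m.
Only numpy, scipy, OpenCV 4.12 (cv2) and the standard library are available. Lean on these libraries where they do the work, as an engineer would, in place of code of your own. Each camera call takes 0.05 s, during which the arm holds its last target.

## Working session

There is one attempt and no reset: what is moved stays moved. The work goes in short steps, Python scripts to look and compute and a tool call to move; the robot and the scene stay as the last step left them, time stands still between calls to the robot, and variables do not carry over. Pictures are saved under pics/ and viewed, and the job is handed in when it is done.

Besides the shell and the picture viewer there is one more tool, called after "Request:" by a JSON object that holds its "op" and its "data". play_rows: Moves the arm, as the interface text tells. Its arguments: {"type":"object","properties":{"moves":{"type":"array"},"gripper":{"type":"number"},"newtons":{"type":"number"}},"required":["moves"]}

```bash
mkdir -p pics
python3 - <<'E'
from cell import *
import cv2, numpy as np
o=observe(); print(o)
for n in ["scene","side","wrist"]:
    p=camera_params(n); print(n,np.round(p["intrinsics"],1).tolist(),np.round(p["T"],4).tolist())
    cv2.imwrite(f"pics/{n}0.png",get_image(n)[:,:,::-1])
E
```

```text
{'t': 0.0, 'qpos': array([ 1.24852995,  0.41799215, -0.01030692,  1.61416836,  0.00472159,
        1.11071392, -0.05297494]), 'joint_vel': array([-1.16259777e-03,  2.11045333e-03, -5.58164616e-05,  1.85973159e-03,
       -2.61207946e-04,  9.39174911e-04,  1.21562242e-03]), 'joint_efforts': array([ 2.09203210e-05, -8.51274705e+01,  6.38913643e-01, -4.25999665e+01,
       -4.88519599e-02,  1.85371726e-02,  7.76204547e-05]), 'position': array([ 0.17315011, -0.60039758,  0.40401623]), 'tcp_rot': array([[ 9.60830463e-01,  2.77136456e-01, -4.53805526e-04],
       [ 2.77136805e-01, -9.60829753e-01,  1.17382233e-03],
       [-1.10720890e-04, -1.25361047e-03, -9.99999208e-01]]), 'force': array([-0.39228228,  0.81514978, -1.03109105]), 'moment': array([0.03934646, 0.02066881, 0.02332434]), 'width': 0.09393593650071222}
scene [[404.0, 0.0, 275.5], [0.0, 404.0, 209.4], [0.0, 0.0, 1.0]] [[0.7025, 0.4705, -0.534, 1.0733], [0.7117, -0.4728, 0.5196, -0.4676], [-0.008, -0.745, -0.667, 0.7242], [0.0, 0.0, 0.0, 1.0]]
side [[518.4, 0.0, 284.0], [0.0, 518.4, 203.5], [0.0, 0.0, 1.0]] [[-0.7398, -0.3853, 0.5516, -0.2238], [-0.6726, 0.4025, -0.6209, 0.9034], [0.0172, -0.8303, -0.557, 0.7927], [0.0, 0.0, 0.0, 1.0]]
wrist [[317.3, 0.0, 278.3], [0.0, 317.3, 209.1], [0.0, 0.0, 1.0]] [[0.277, -0.9219, -0.271, 0.2522], [-0.9609, -0.2661, -0.0769, -0.5775], [-0.0012, 0.2817, -0.9595, 0.3837], [0.0, 0.0, 0.0, 1.0]]
```

View pics/scene0.png

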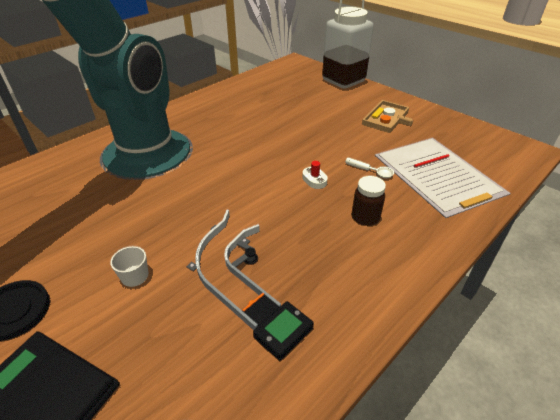

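View pics/side0.png

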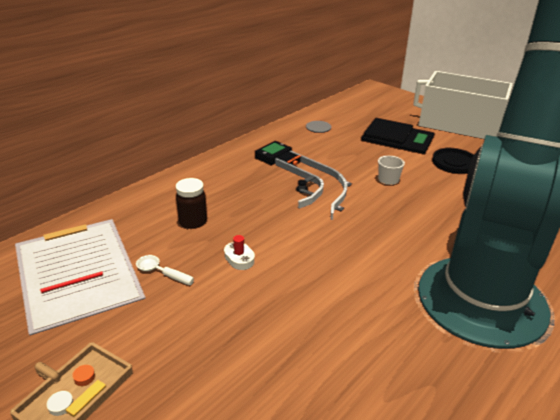

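View pics/wrist0.png

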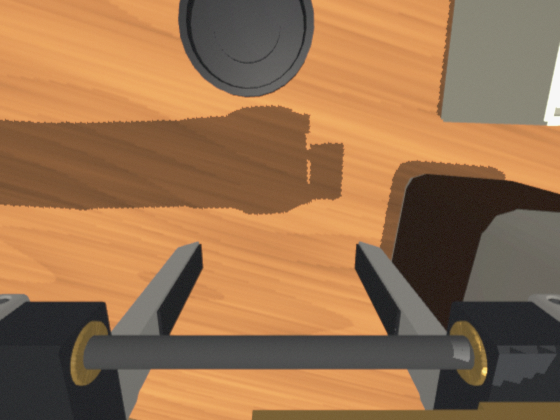

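The scene view shows the carriage at about (315,177), the track spanning (190–310, 210–350), the pivot post near (250,256) and the jar at (368,200). I'll zoom in to measure.

```bash
cat > h.py <<'E'
from cell import *
import cv2, numpy as np
def ray(cam,u,v,z):
    p=camera_params(cam) if isinstance(cam,str) else cam
    d=np.linalg.inv(p["intrinsics"])@[u,v,1]; T=np.array(p["T"]); d=T[:3,:3]@d; o=T[:3,3]
    return o+d*(z-o[2])/d[2]
def proj(cam,P):
    p=camera_params(cam) if isinstance(cam,str) else cam
    T=np.array(p["T"]); P=np.atleast_2d(P); c=(P-T[:3,3])@T[:3,:3]; q=c@np.array(p["intrinsics"]).T
    return q[:,:2]/q[:,2:]
E
python3 - <<'E'
import cv2
a=cv2.imread('pics/scene0.png')[150:360,180:400]; cv2.imwrite('pics/s0z.png',cv2.resize(a,None,fx=2.8,fy=2.8,interpolation=cv2.INTER_CUBIC))
a=cv2.imread('pics/side0.png')[130:280,220:360]; cv2.imwrite('pics/d0z.png',cv2.resize(a,None,fx=4,fy=4,interpolation=cv2.INTER_CUBIC))
E
```

```text
(no output)
```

View pics/s0z.png

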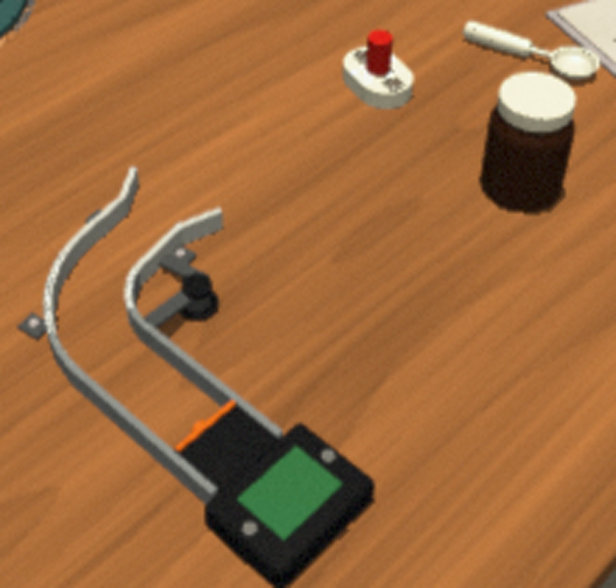

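View pics/d0z.png

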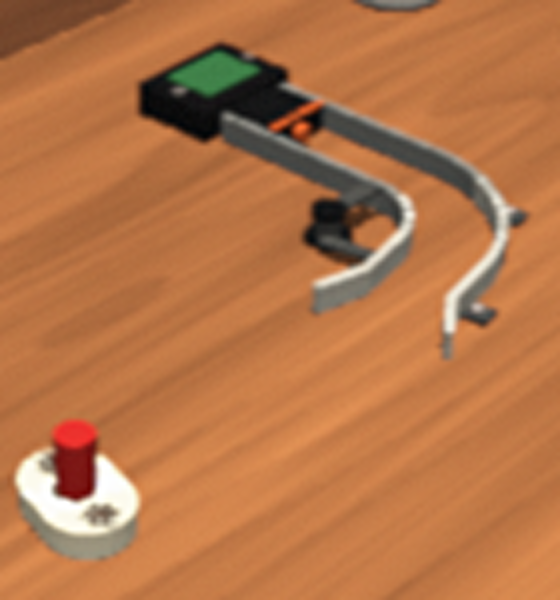

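Run:
```python
import cv2
a=cv2.imread('pics/scene0.png')[205:325,185:300]; cv2.imwrite('pics/s1z.png',cv2.resize(a,None,fx=5,fy=5,interpolation=cv2.INTER_CUBIC))
a=cv2.imread('pics/side0.png')[140:225,250:360]; cv2.imwrite('pics/d1z.png',cv2.resize(a,None,fx=7,fy=7,interpolation=cv2.INTER_CUBIC))
from h import *
s=ray('scene',315.7,163.6,.062);d=ray('side',238.75,238.3,.062);print(s,d)
for z in (0,.03): print(z,ray('scene',251,255,z),ray('side',302,185,z))
```

```text
[0.48600441 0.2633997  0.062     ] [0.47845274 0.26666768 0.062     ]
0 [ 0.5682976  -0.05942395  0.        ] [ 0.58834449 -0.087901    0.        ]
0.03 [ 0.58921874 -0.07633035  0.03      ] [ 0.55760983 -0.05038325  0.03      ]
```

View pics/s1z.png

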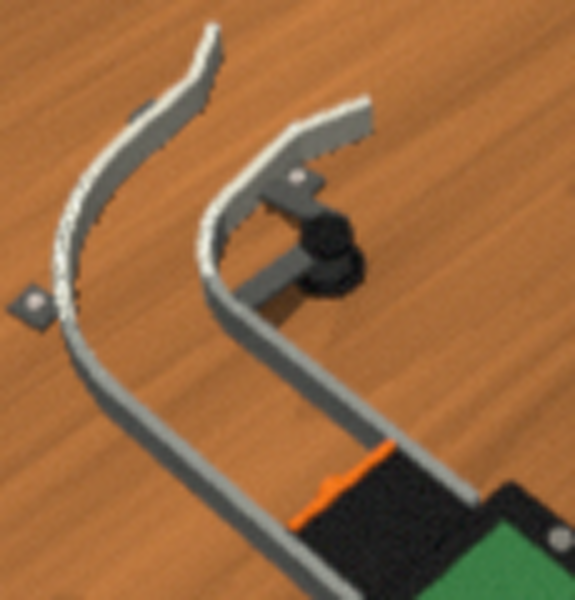

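View pics/d1z.png

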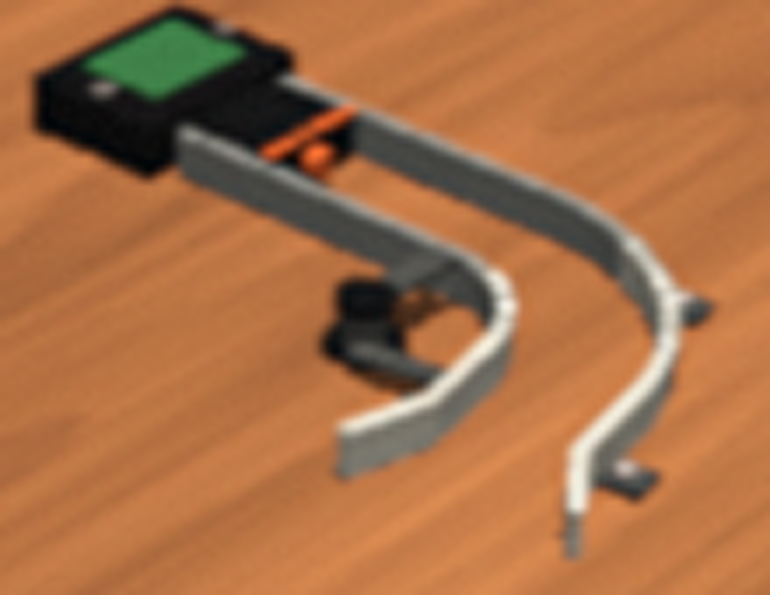

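```bash
cat > fit.py <<'E'
from h import *
from scipy.optimize import least_squares
S=lambda L:[(185+(u+.5)/5-.5,205+(v+.5)/5-.5) for u,v in L]
D=lambda L:[(250+(u+.5)/7-.5,140+(v+.5)/7-.5) for u,v in L]
data={'scene':dict(oc=S([(215,30),(193,78)]),o=S([(145,122),(95,175),(70,225),(62,265),(65,305),(75,345),(110,395),(200,478),(280,545),(345,597)]),
 ic=S([(370,100),(297,130)]),i=S([(250,173),(215,215),(206,245),(212,285),(240,322),(300,375),(380,438),(470,497)]),f=S([(293,525),(392,445)])),
'side':dict(ic=D([(343,430),(432,392)]),i=D([(475,350),(508,305),(490,275),(450,245),(350,205),(260,163),(190,130)]),
 oc=D([(578,510),(578,452)]),o=D([(640,385),(670,335),(668,290),(640,245),(590,205),(500,165),(400,120),(290,80)]),f=D([(265,153),(352,115)]))}
G={c:{k:np.array([ray(c,u,v,.022)[:2] for u,v in L])*1000 for k,L in d.items()} for c,d in data.items()}
def loc(p,P):
    x,y,a,th=p; c,s=np.cos(a),np.sin(a); return (P-[x,y])@np.array([[c,-s],[s,c]])
def rdist(Q,R,th):
    # signed radial offset about track: entry straight, arc, exit
    out=[]
    for q in Q:
        if q[1]>0: out.append(-q[0]-R);continue
        phi=np.arctan2(-q[1],-q[0])  # 0 at -x, grows ccw
        if phi<th and phi>-.1: out.append(np.hypot(*q)-R)
        else:
            n=-np.array([np.cos(th),np.sin(th)]); out.append(q@n-R-(0.0))
    return np.array(out)
def res(p,cams):
    r=[]
    for c in cams:
        g=G[c]
        r+=[rdist(loc(p,g['o']),123,p[3]),rdist(loc(p,g['i']),57,p[3]),
            (loc(p,g['oc'])-[[-140,86],[-123,50]]).ravel(),(loc(p,g['ic'])-[[-40,86],[-57,50]]).ravel()]
    return np.concatenate(r)
if __name__=="__main__":
  for cams in (['scene'],['side'],['scene','side']):
    best=None
    for a0 in np.arange(-3,3.2,.5):
        s=least_squares(res,[573,-60,a0,1.5],args=(cams,),loss='soft_l1',f_scale=3)
        if best is None or s.cost<best.cost: best=s
    p=best.x; print(cams,np.round(p,3),np.degrees(p[2:]),'rms',np.sqrt(np.mean(best.fun**2)))
    print(np.round(res(p,cams),1).tolist())
    th=p[3]; t=np.array([np.sin(th),-np.cos(th)])
    for c in cams: print(c,'dock front along exit:',loc(p,G[c]['f'])@t)
E
python3 fit.py
```

```text
['scene'] [ 5.78054e+02 -7.04460e+01  1.81000e-01  1.40600e+00] [10.36656066 80.53826109] rms 1.5399762381879205
[0.4, -0.7, -1.3, -1.2, -1.2, 0.6, 1.7, 2.4, 0.9, -1.1, 1.3, -0.5, -1.1, -0.5, 1.6, 3.0, 2.0, -3.3, 1.2, -1.0, -1.5, 0.8, -0.9, 2.8, -0.8, 1.3]
scene dock front along exit: [102.90510634 103.44572439]
['side'] [575.124 -71.77   -6.106   1.419] [-349.83140929   81.33084596] rms 1.7738800374294972
[-1.1, 0.1, 0.7, 1.0, 2.0, 1.7, 3.9, -0.5, -1.8, -0.1, -2.2, -0.5, -2.9, -1.2, 0.4, -1.6, 0.3, -0.5, 1.8, -0.9, 2.4, 0.8, -3.9]
side dock front along exit: [109.51073621 103.41764517]
['scene', 'side'] [ 5.76708e+02 -7.10340e+01  1.79000e-01  1.41200e+00] [10.25740384 80.92332134] rms 1.9593664262404022
[-1.0, -2.2, -2.7, -2.5, -2.3, -0.3, 1.1, 2.1, 0.8, -0.9, -0.1, -1.9, -2.5, -1.5, 1.1, 2.6, 1.9, -3.2, 2.5, -0.9, -0.2, 0.9, 0.3, 3.0, 0.5, 1.6, 0.6, 1.8, 2.3, 2.4, 2.9, 2.2, 4.1, -0.6, -0.1, 1.6, -0.9, 0.2, -2.5, -1.1, 0.3, -3.2, 0.1, -2.1, 1.5, -2.5, 2.1, -0.8, -4.3]
scene dock front along exit: [103.7134032  104.52307111]
side dock front along exit: [108.26566334 102.46275168]
```

Run:
```python
from h import *
for c,(u0,v0,u1,v1),f in (('scene',(298,155,335,195),0),('side',(218,230,262,275),0)):
    im=cv2.imread(f'pics/{c}0.png'); hsv=cv2.cvtColor(im,cv2.COLOR_BGR2HSV)
    m=((hsv[...,1]<60)&(hsv[...,2]>205)); mm=np.zeros_like(m); mm[v0:v1,u0:u1]=m[v0:v1,u0:u1]
    v,u=np.nonzero(mm); P=np.array([ray(c,a,b,.02)[:2] for a,b in zip(u,v)],dtype=np.float32)*1000
    h=cv2.convexHull(P); print(c,len(P),cv2.minAreaRect(h))
    _,_,vt=np.linalg.svd(h[:,0]-h[:,0].mean(0)); print(np.degrees(np.arctan2(vt[0,1],vt[0,0])))
print('jar lid',ray('scene',371,184,.11),ray('side',190,186,.11))
print('scoop',ray('scene',347,161,.0),ray('scene',394,176,.0))
print('cup',ray('scene',130,257,.06))
from fit import loc
p=[576.7,-71,.179,1.412]
print('knob in track',loc(p,np.array([[482,265.]])))
```

```text
scene 134 ((482.4469909667969, 266.75506591796875), (51.06107711791992, 78.93983459472656), 73.98761749267578)
174.55254
side 297 ((480.5555725097656, 266.1690673828125), (56.467987060546875, 82.16313934326172), 78.77989959716797)
-173.89594
jar lid [0.68086077 0.24082913 0.11      ] [0.67279117 0.24568745 0.11      ]
scoop [0.4906425  0.41033443 0.        ] [0.63623323 0.44676612 0.        ]
cup [ 0.42716048 -0.28420921  0.06      ]
knob in track [[-33.36357005 347.49239156]]
```

Request:
{"op": "play_rows", "data": {"moves": [[10,16,0,0],[20,32,0,3],[22,34,0,3],[22,34,0,3],[22,34,0,3],[22,34,0,3],[22,34,0,3],[22,34,0,3],[22,34,0,3],[22,34,0,3],[22,34,0,3],[15,34,0,3],[10,36,0,3],[8,36,0,3],[4,36,0,3],[4,36,0,3],[4,36,0,3],[4,36,0,3],[4,36,0,3],[4,36,0,3]], "gripper": 0.6, "newtons": 6}}

```text
t: 2.15
position: [0.458, 0.0769, 0.4047]
tcp_rot: [[0.289, 0.957, 0.0], [0.957, -0.289, -0.0], [-0.0, 0.0, -1.0]]
force: [0.1, -0.4, 0.4]
width: 0.075
```

Request:
{"op": "play_rows", "data": {"moves": [[4,32,-5,2],[4,34,-15,2],[4,34,-15,0],[4,34,-15,0],[4,30,-15,0],[3,20,-10,0],[1,5,0,0],[0,0,0,0],[0,0,0,0]]}}

```text
t: 3.05
position: [0.4824, 0.2636, 0.33]
tcp_rot: [[0.224, 0.975, 0.0], [0.975, -0.224, -0.0], [-0.0, 0.0, -1.0]]
force: [-0.7, -0.4, -0.3]
width: 0.0753
```

Run:
```python
from h import *
o=observe(); print(o['position'],o['tcp_rot'][:,1],o['qpos'])
p=camera_params('wrist'); im=get_image('wrist'); cv2.imwrite('pics/w1.png',im[:,:,::-1])
np.savez('w1.npz',K=p['intrinsics'],T=p['T'])
hsv=cv2.cvtColor(im,cv2.COLOR_RGB2HSV)
m=(((hsv[...,0]<6)|(hsv[...,0]>174))&(hsv[...,1]>180)&(hsv[...,2]>60))
n,l,s,c=cv2.connectedComponentsWithStats(m.astype(np.uint8)); print([(s[i].tolist(),c[i]) for i in range(1,n) if s[i,4]>30])
```

```text
[0.48239471 0.2635862  0.33002353] [ 9.74514550e-01 -2.24323915e-01  4.15610392e-04] [-0.01503493  0.45174787 -0.67981369  1.85523252  0.34370514  0.95420228
 -1.074149  ]
[([261, 192, 29, 38, 856], array([274.95794393, 210.80957944]))]
```

View pics/w1.png

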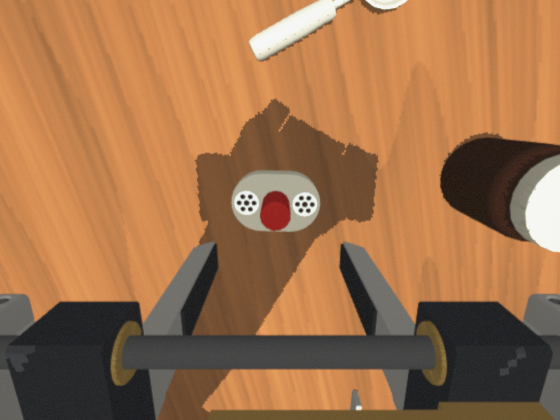

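Run:
```python
from h import *
z=np.load('w1.npz'); p={'intrinsics':z['K'],'T':z['T']}
print('top',ray(p,275,216,.062)); a=ray(p,246,202.5,.02);b=ray(p,304.5,204,.02);print(a,b,(a+b)/2,np.degrees(np.arctan2(*(b-a)[[1,0]])))
```

```text
top [0.48063459 0.2679252  0.062     ]
[0.45354217 0.27422972 0.02      ] [0.50714542 0.26036524 0.02      ] [0.48034379 0.26729748 0.02      ] -14.5017321275774
```

Request:
{"op": "play_rows", "data": {"moves": [[-2,4,-5,-1.5],[0,0,-15,0],[0,0,-20,0],[0,0,-20,0],[0,0,-20,0],[0,0,-12,0],[0,0,-7,0],[0,0,0,0]]}}

```text
t: 3.9
position: [0.4801, 0.2682, 0.23]
tcp_rot: [[0.249, 0.969, -0.001], [0.969, -0.249, -0.0], [-0.001, -0.001, -1.0]]
force: [-1.3, -0.2, 0.2]
width: 0.075
```

Request:
{"op": "play_rows", "data": {"moves": [[0,0,0,0],[0,0,0,0],[0,0,0,0],[0,0,0,0],[0,0,0,0],[0,0,0,0]], "gripper": -1, "newtons": 12}}

```text
t: 4.5
position: [0.4802, 0.2685, 0.2307]
tcp_rot: [[0.249, 0.969, 0.0], [0.969, -0.249, -0.0], [0.0, 0.0, -1.0]]
force: [-0.1, 0.3, 0.5]
width: 0.0305
```

Run:
```python
from h import *
o=observe(); print(o['position'],o['tcp_rot'][:,1],o['width'],o['force'])
im=get_image('wrist'); cv2.imwrite('pics/w2.png',im[:,:,::-1])
```

```text
[0.48022861 0.2684716  0.23072354] [ 9.68532725e-01 -2.48886234e-01  5.76643715e-05] 0.030481233593172497 [-0.12485062  0.34270098  0.50571267]
```

View pics/w2.png

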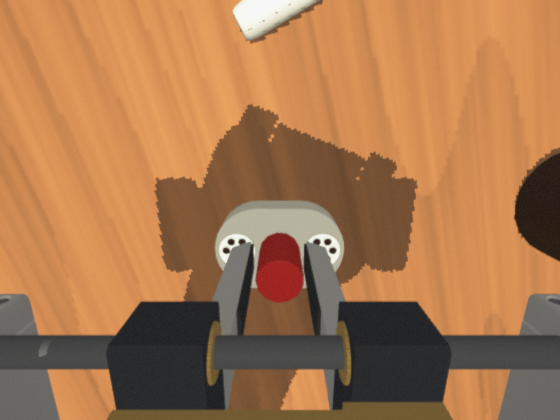

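Request:
{"op": "play_rows", "data": {"moves": [[0,0,0,0],[0,0,0,0],[0,-4,0,-2],[-1,-8,0,-4],[-1,-12,0,-5],[-1,-14,0,-5],[-1,-14,0,-5],[-1,-14,0,-5],[-1,-14,0,-5],[-1,-14,0,-5],[-1,-14,0,-5],[-1,-14,0,-5],[-1,-14,0,-5],[-1,-14,0,-5],[-1,-14,0,-5],[0,-14,0,-4],[0,-14,0,0],[0,-12,0,0],[0,-6,0,0],[0,0,0,0]]}}

```text
t: 6.55
position: [0.4683, 0.0575, 0.2306]
tcp_rot: [[0.983, 0.182, -0.0], [0.182, -0.983, -0.0], [-0.0, 0.0, -1.0]]
force: [-0.3, -2.0, 0.7]
width: 0.0256
```

Run:
```python
from h import *
o=observe(); print(o['position'],o['tcp_rot'][:,1],o['width'],o['force'],o['qpos'])
p=camera_params('wrist');np.savez('w3.npz',K=p['intrinsics'],T=p['T'])
im=get_image('wrist'); cv2.imwrite('pics/w3.png',im[:,:,::-1])
im=get_image('scene'); cv2.imwrite('pics/s3.png',im[:,:,::-1])
im=get_image('side'); cv2.imwrite('pics/d3.png',im[:,:,::-1])
```

```text
[0.46827484 0.05754425 0.23061262] [ 1.82327810e-01 -9.83237740e-01  3.41775227e-04] 0.025582902887442856 [-0.33353445 -1.98223804  0.74668573] [ 0.08466259  0.42932913 -0.31989711  2.10838505  0.22297221  0.63537299
 -1.77588035]
```

View pics/w3.png

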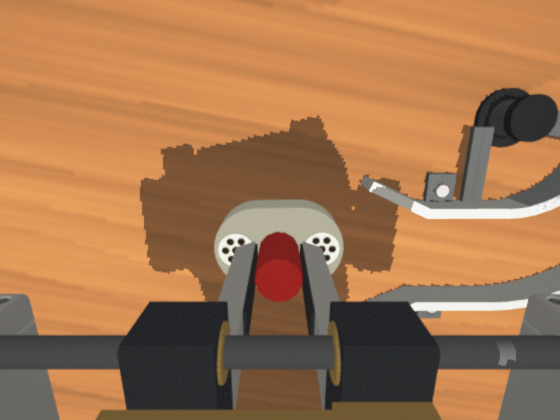

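View pics/s3.png

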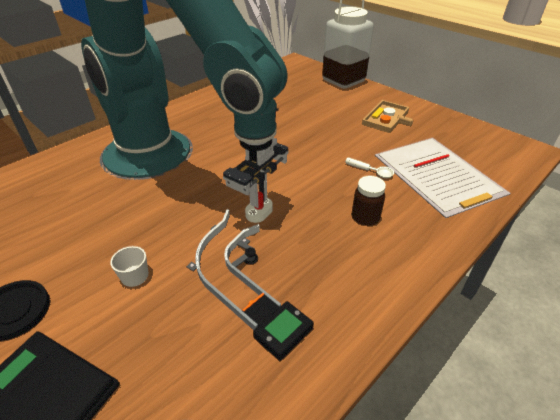

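View pics/d3.png

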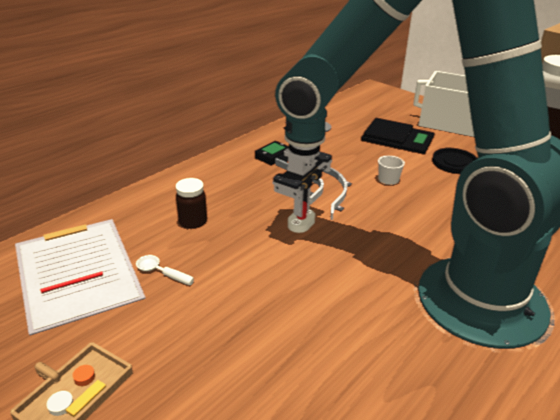

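Run:
```python
from h import *
from fit import loc
z=np.load('w3.npz'); p={'intrinsics':z['K'],'T':z['T']}
P=np.array([ray(p,u,v,.022)[:2]*1000 for u,v in [(371,184),(427,213),(500,213)]])
t=[576.7,-71,.179,1.412]; print(P,loc(t,P)); print('tcp',loc(t,np.array([[468.3,57.5]])))
print('post',ray(p,529,118,.04),ray(p,508,115,.01))
k=[ray(p,279,280,.062)]; print('knob',k)
```

```text
[[520.56837821  10.38097549]
 [509.15041137 -28.6091916 ]
 [517.40049912 -73.15291892]] [[-40.74523578  90.07467956]
 [-58.92279823  53.74040759]
 [-58.73534495   8.43949754]]
tcp [[-83.78914499 145.74700403]]
post [ 0.57170917 -0.05466337  0.04      ] [ 0.57501244 -0.06390497  0.01      ]
knob [array([0.46858227, 0.05734507, 0.062     ])]
```

Request:
{"op": "play_rows", "data": {"moves": [[0,-5,0,0],[-0.3,-10,0,0],[-0.3,-10,0,0],[-0.3,-9.5,0,0],[1.4,-8,0,0],[1.4,-8,0,0],[1.4,-8,0,0],[1.4,-8,0,0],[1.4,-7.5,0,0],[1.4,-8,0,0],[1,-5,0,0],[0,0,0,0]], "gripper": -1, "newtons": 4}}

```text
t: 7.9
position: [0.4768, -0.0293, 0.2306]
tcp_rot: [[0.983, 0.183, 0.0], [0.183, -0.983, -0.0], [-0.0, 0.0, -1.0]]
force: [0.2, -0.1, -1.4]
width: 0.0255
```

```bash
cat > snap.py <<'E'
import sys
from h import *
from fit import loc
t=[575.6,-69.2,.179,1.412]
o=observe(); n=sys.argv[1]
print(o['position'],np.degrees(np.arctan2(o['tcp_rot'][1,1],o['tcp_rot'][0,1])),o['width'],o['force'],o['moment'],'track',loc(t,o['position'][None,:2]*1000))
p=camera_params('wrist');np.savez(f'w{n}.npz',K=p['intrinsics'],T=p['T'])
cv2.imwrite(f'pics/w{n}.png',get_image('wrist')[:,:,::-1])
if len(sys.argv)>2:
    for c in ('scene','side'):
        cv2.imwrite(f'pics/{c}{n}.png',get_image(c)[:,:,::-1])
E
python3 snap.py 4
```

```text
[ 0.47684378 -0.02930489  0.23061176] -79.469791841365 0.025537242027916025 [ 0.23569988 -0.14560754 -1.39690079] [-0.11444021 -0.00960669 -0.01036998] track [[-90.07516184  56.8407918 ]]
```

View pics/w4.png

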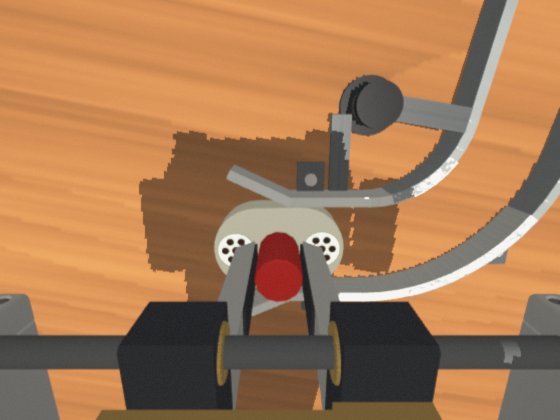

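Run:
```python
from h import *
from fit import loc
z=np.load('w4.npz'); p={'intrinsics':z['K'],'T':z['T']}
t=[575.6,-69.2,.179,1.412]
P=np.array([ray(p,u,v,.022)[:2]*1000 for u,v in [(232,173),(292,200),(330,199),(345,198),(345,297)]])
print(loc(t,P)); 
im=cv2.imread('pics/w4.png')[150:320,200:560]; cv2.imwrite('pics/w4z.png',cv2.resize(im,None,fx=2.2,fy=2.2,interpolation=cv2.INTER_CUBIC))
```

```text
[[ -40.63077871   84.89193051]
 [ -57.1551632    48.71770373]
 [ -56.41381856   25.45385475]
 [ -55.73938891   16.30689408]
 [-124.44059826   11.9213326 ]]
```

View pics/w4z.png

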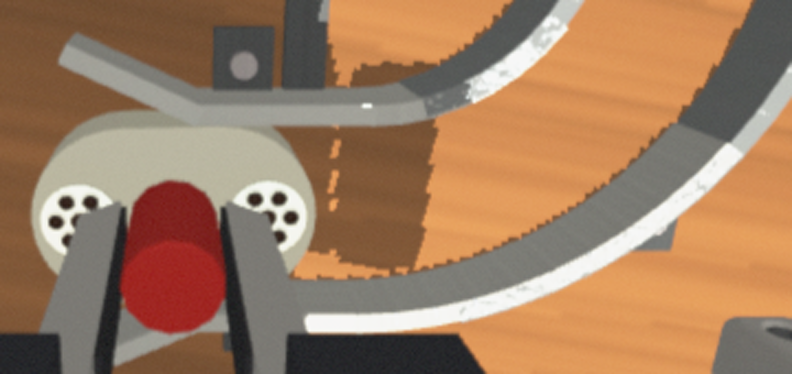

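Request:
{"op": "play_rows", "data": {"moves": [[0.7,-4,0,0],[0.7,-4,0,0],[0.7,-4,0,0],[0.7,-4,0,0],[0.7,-4,0,0],[0.8,-4,0,0],[0.7,-4,0,0],[0.7,-4,0,0],[0.7,-4,0,0],[0,0,0,0]]}}

```text
t: 8.95
position: [0.4832, -0.0651, 0.2306]
tcp_rot: [[0.983, 0.183, 0.0], [0.183, -0.983, -0.0], [0.0, 0.0, -1.0]]
force: [0.7, -0.7, -3.3]
width: 0.026
```

```bash
python3 snap.py 5
```

```text
[ 0.48320493 -0.06513132  0.2306331 ] -79.45271825639146 0.02604904188431636 [ 0.68909764 -0.65632692 -3.29557521] [-0.03116934  0.01138499  0.01862706] track [[-90.19438721  20.45421075]]
```

View pics/w5.png

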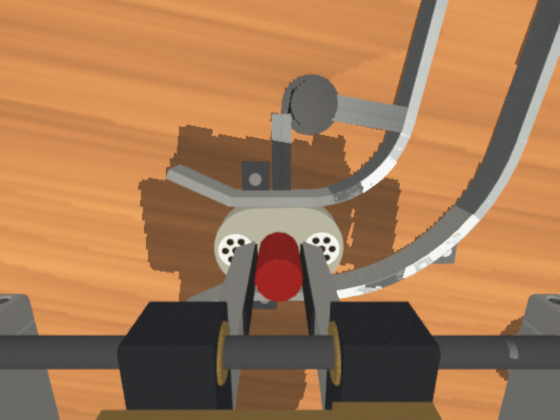

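```bash
cat > path.py <<'E'
import sys
from h import *
from scipy.optimize import brentq
def cl(s,th):  # s=0 at bend start; R=90
    if s<0: return np.array([-90,-s])
    if s<90*th: a=s/90; return -90*np.array([np.cos(a),np.sin(a)])
    return -90*np.array([np.cos(th),np.sin(th)])+(s-90*th)*np.array([np.sin(th),-np.cos(th)])
def pose(s,th,t):
    f=lambda d: np.hypot(*(cl(s+d,th)-cl(s-d,th)))-28
    d=brentq(f,13,17); A,B=cl(s-d,th),cl(s+d,th); m=(A+B)/2; h=np.arctan2(*(B-A)[::-1])
    c,sn=np.cos(t[2]),np.sin(t[2]); return np.array([t[0]+c*m[0]-sn*m[1],t[1]+sn*m[0]+c*m[1]]),np.degrees(h+t[2])
def rows(ss,th,t,cur,ang):
    cur=np.array(cur,float); out=[]
    for s in ss:
        p,h=pose(s,th,t); d=np.round(p-cur,1); w=round(h-ang,1); out.append([d[0],d[1],0,w]); cur+=d; ang+=w
    print([[float(x) for x in r] for r in out]); print('end',cur,ang)
T=[575.6,-69.2,.179]
E
python3 - <<'E'
from path import *
rows(np.arange(-16,61,4),1.412,T,[483.2,-65.1],-79.5)
E
```

```text
[[1.0, -4.4, 0.0, -0.2], [0.7, -3.9, 0.0, 0.0], [0.8, -3.9, 0.0, 0.4], [0.9, -3.9, 0.0, 0.7], [1.0, -3.9, 0.0, 1.1], [1.0, -3.8, 0.0, 1.4], [1.2, -3.8, 0.0, 1.9], [1.2, -3.8, 0.0, 2.1], [1.3, -3.8, 0.0, 2.5], [1.5, -3.6, 0.0, 2.6], [1.6, -3.6, 0.0, 2.5], [1.8, -3.5, 0.0, 2.6], [1.9, -3.5, 0.0, 2.5], [2.1, -3.3, 0.0, 2.6], [2.2, -3.3, 0.0, 2.5], [2.4, -3.2, 0.0, 2.6], [2.5, -3.0, 0.0, 2.5], [2.7, -2.9, 0.0, 2.6], [2.7, -2.9, 0.0, 2.5], [2.9, -2.6, 0.0, 2.6]]
end [ 516.6 -135.7] -41.49999999999999
```

Request:
{"op": "play_rows", "data": {"moves": [[1.0,-4.4,0,-0.2],[0.7,-3.9,0,0],[0.8,-3.9,0,0.4],[0.9,-3.9,0,0.7],[1.0,-3.9,0,1.1],[1.0,-3.8,0,1.4],[1.2,-3.8,0,1.9],[1.2,-3.8,0,2.1],[1.3,-3.8,0,2.5],[0,0,0,0]]}}

```text
t: 10.0
position: [0.4923, -0.1004, 0.2306]
tcp_rot: [[0.936, 0.351, 0.0], [0.351, -0.936, -0.0], [0.0, 0.0, -1.0]]
force: [0.6, -0.4, -1.6]
width: 0.026
```

```bash
python3 snap.py 6
```

```text
[ 0.49234314 -0.10041773  0.23061845] -69.45185777393228 0.02599315610898444 [ 0.60468853 -0.365021   -1.64903279] [-0.09992309 -0.06528782  0.02264721] track [[-87.48478098 -15.89541784]]
```

View pics/w6.png

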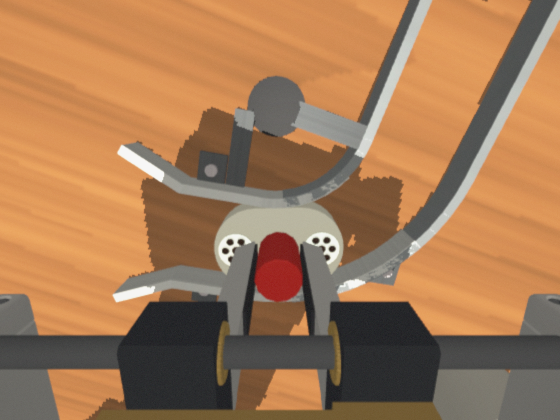

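Request:
{"op": "play_rows", "data": {"moves": [[1.5,-3.6,0,2.6],[1.6,-3.6,0,2.5],[1.8,-3.5,0,2.6],[1.9,-3.5,0,2.5],[2.1,-3.3,0,2.6],[2.2,-3.3,0,2.5],[2.4,-3.2,0,2.6],[2.5,-3.0,0,2.5],[2.7,-2.9,0,2.6],[2.7,-2.9,0,2.5],[2.9,-2.6,0,2.6],[0,0,0,0]]}}

```text
t: 11.25
position: [0.5167, -0.1353, 0.2306]
tcp_rot: [[0.662, 0.75, 0.0], [0.75, -0.662, 0.0], [0.0, -0.0, -1.0]]
force: [0.2, 0.1, -1.3]
width: 0.0259
```

```bash
python3 snap.py 7 all
```

```text
[ 0.51665976 -0.13527373  0.23059314] -41.417403538735 0.02587362852120779 [ 0.20100702  0.10913272 -1.31226675] [-0.23731344 -0.11982008 -0.02121925] track [[-69.76264492 -54.52396833]]
```

View pics/w7.png

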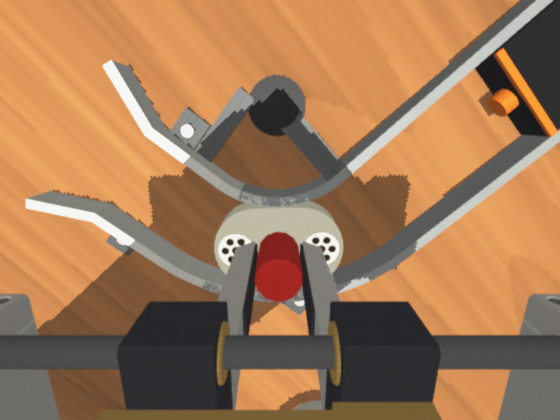

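Run:
```python
import cv2
im=cv2.imread('pics/w7.png')[0:300,300:560]; cv2.imwrite('pics/w7z.png',cv2.resize(im,None,fx=2,fy=2,interpolation=cv2.INTER_CUBIC))
```

```text
(no output)
```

View pics/w7z.png

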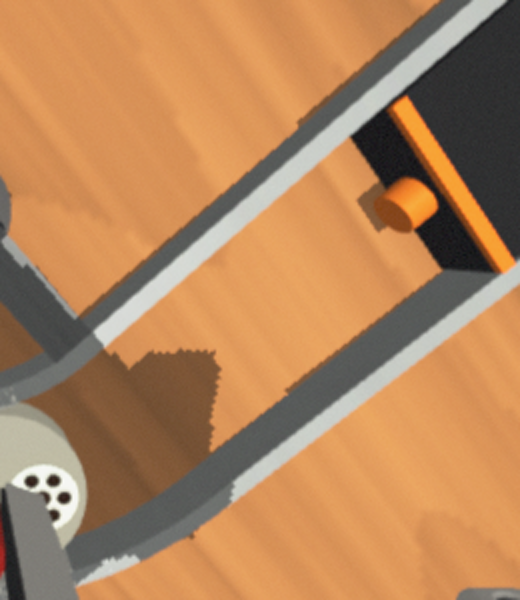

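Run:
```python
from h import *
from fit import loc
z=np.load('w7.npz'); p={'intrinsics':z['K'],'T':z['T']}
t=[575.6,-69.2,.179,1.412]
Z=lambda u,v:(300+u/2-.25,v/2-.25)
def g(L,zz=.022): return loc(t,np.array([ray(p,*Z(*a),zz)[:2]*1000 for a in L]))
for nm,L in (('in',[(100,345),(505,2)]),('out',[(235,487),(518,273)]),('in2',[(88,332),(470,2)])):
    q=g(L); d=q[1]-q[0]; th=np.arctan2(d[0],-d[1]); n=-np.array([np.cos(th),np.sin(th)]); print(nm,q,np.degrees(th),q@n)
th=np.radians(81);tt=np.array([np.sin(th),-np.cos(th)]); 
q=g([(390,103),(500,272),(400,103),(512,262)]);print('front',q@tt)
```

```text
in [[ -4.02644751 -56.81681491]
 [127.83464949 -79.17296619]] 80.37739461770165 [56.69046352 56.69046352]
out [[ -11.35106781 -121.2122156 ]
 [  86.69301423 -137.71949279]] 80.44297805748027 [121.41450113 121.41450113]
in2 [[ -3.33588108 -51.41119778]
 [122.20977295 -72.05551423]] 80.6620355524394 [51.27119052 51.27119052]
front [103.95352335 103.4791458  105.93656623 107.43099668]
```

Run:
```python
from path import *
rows(np.arange(64,168.1,4),1.407,T,[516.7,-135.3],-41.4)
```

```text
[[3.0, -3.0, 0.0, 2.4], [3.1, -2.4, 0.0, 2.5], [3.2, -2.3, 0.0, 2.6], [3.3, -2.1, 0.0, 2.5], [3.5, -2.0, 0.0, 2.6], [3.5, -1.8, 0.0, 2.5], [3.5, -1.7, 0.0, 2.6], [3.7, -1.5, 0.0, 2.5], [3.7, -1.3, 0.0, 2.6], [3.8, -1.2, 0.0, 2.5], [3.8, -1.0, 0.0, 2.6], [3.9, -0.9, 0.0, 2.5], [3.8, -0.6, 0.0, 2.6], [4.0, -0.6, 0.0, 2.4], [3.9, -0.4, 0.0, 2.0], [4.0, -0.4, 0.0, 1.7], [4.0, -0.2, 0.0, 1.4], [3.9, -0.2, 0.0, 0.9], [4.0, -0.1, 0.0, 0.6], [4.0, 0.0, 0.0, 0.3], [4.0, 0.1, 0.0, -0.0], [4.0, 0.0, 0.0, -0.0], [4.0, 0.1, 0.0, -0.0], [4.0, 0.1, 0.0, -0.0], [4.0, 0.0, 0.0, -0.0], [4.0, 0.1, 0.0, -0.0], [4.0, 0.0, 0.0, -0.0]]
end [ 618.3 -158.6] 0.9000000000000055
```

Request:
{"op": "play_rows", "data": {"moves": [[3.0,-3.0,0,2.4],[3.1,-2.4,0,2.5],[3.2,-2.3,0,2.6],[3.3,-2.1,0,2.5],[3.5,-2.0,0,2.6],[3.5,-1.8,0,2.5],[3.5,-1.7,0,2.6],[3.7,-1.5,0,2.5],[0,0,0,0]]}}

```text
t: 12.3
position: [0.5434, -0.1519, 0.2306]
tcp_rot: [[0.362, 0.932, 0.0], [0.932, -0.362, 0.0], [0.0, 0.0, -1.0]]
force: [-1.2, -1.3, -0.9]
width: 0.026
```

```bash
python3 snap.py 8
```

```text
[ 0.54344181 -0.15188331  0.23062051] -21.22387771802706 0.026017170751695216 [-1.18983478 -1.33978859 -0.8920893 ] [-0.31819271 -0.17703114 -0.00520483] track [[-46.36577868 -75.63659038]]
```

View pics/w8.png

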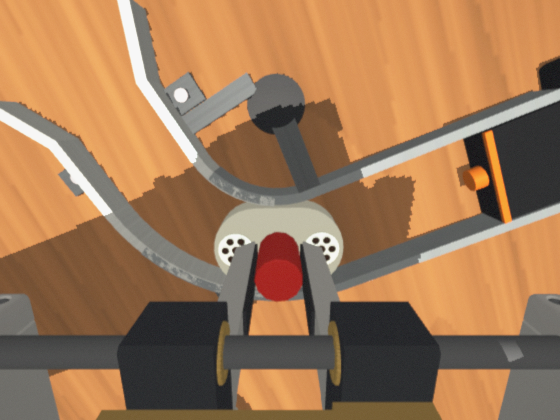

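Request:
{"op": "play_rows", "data": {"moves": [[3.7,-1.3,0,2.6],[3.8,-1.2,0,2.5],[3.8,-1.0,0,2.6],[3.9,-0.9,0,2.5],[3.8,-0.6,0,2.6],[4.0,-0.6,0,2.4],[3.9,-0.4,0,2.0],[4.0,-0.4,0,1.7],[4.0,-0.2,0,1.4],[3.9,-0.2,0,0.9],[0,0,0,0]]}}

```text
t: 13.45
position: [0.5827, -0.1586, 0.2307]
tcp_rot: [[-0.0, 1.0, 0.001], [1.0, 0.0, 0.0], [0.0, 0.001, -1.0]]
force: [1.3, 0.0, -0.9]
width: 0.0255
```

```bash
python3 snap.py 9
```

```text
[ 0.58265305 -0.15860989  0.23066176] 0.0008032869018586779 0.025503140671141646 [ 1.25019961e+00  3.40970686e-04 -9.32833976e-01] [-0.19712597 -0.31533697  0.01729699] track [[ -8.9786828  -89.23708361]]
```

View pics/w9.png

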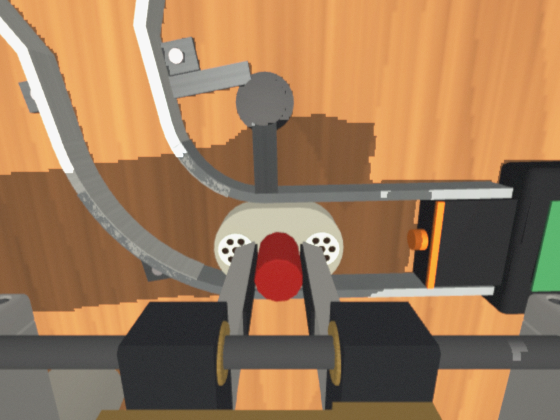

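Run:
```python
import cv2
im=cv2.imread('pics/w9.png')[150:320,300:560]; cv2.imwrite('pics/w9z.png',cv2.resize(im,None,fx=3,fy=3,interpolation=cv2.INTER_CUBIC))
```

```text
(no output)
```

View pics/w9z.png

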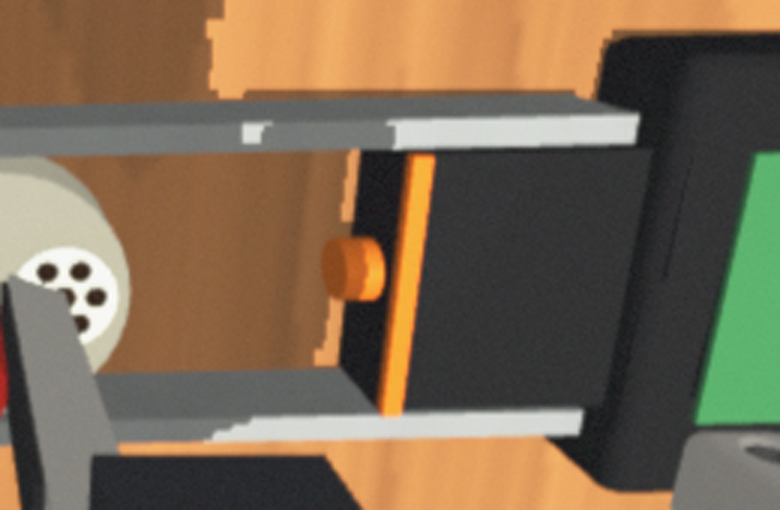

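Run:
```python
from h import *
z=np.load('w9.npz'); p={'intrinsics':z['K'],'T':z['T']}
Z=lambda u,v:(300+(u+.5)/3-.5,150+(v+.5)/3-.5)
g=lambda L,zz=.022: np.array([ray(p,*Z(*a),zz)[:2]*1000 for a in L])
for L in ([(20,158),(635,143)],[(230,419),(580,409)],[(410,155),(383,412)]):
    q=g(L);d=q[1]-q[0];print(q,np.degrees(np.arctan2(d[1],d[0])))
print('knobtop',ray(p,279,281,.062))
```

```text
[[ 599.97281521 -127.03316948]
 [ 725.40854214 -123.91462377]] 1.4241772322351733
[[ 648.23479818 -187.25154595]
 [ 725.77150562 -184.80986486]] 1.8036851138655132
[[ 679.82323337 -126.42977088]
 [ 682.09782232 -185.52581866]] -87.79579087946045
knobtop [ 0.58306647 -0.15872058  0.062     ]
```

Request:
{"op": "play_rows", "data": {"moves": [[4,0.1,0,0.8],[4,0.1,0,0.7],[4,0.2,0,0],[4,0.1,0,0],[4,0.1,0,0],[4,0.2,0,0],[4,0.1,0,0],[4,0.1,0,0],[4,0.1,0,0],[3,0.1,0,0],[0,0,0,0],[0,0,0,0]]}}

```text
t: 14.7
position: [0.6213, -0.1574, 0.2307]
tcp_rot: [[-0.026, 1.0, 0.001], [1.0, 0.026, 0.0], [0.0, 0.001, -1.0]]
force: [1.0, -0.8, -2.0]
width: 0.0259
```

```bash
python3 snap.py 10
```

```text
[ 0.62131125 -0.15744907  0.23067496] 1.4959046885074567 0.025873619565692837 [ 1.04913394 -0.77969801 -1.96522899] [ 0.01200727 -0.27106323  0.00903697] track [[ 29.2685267  -94.97773433]]
```

View pics/w10.png

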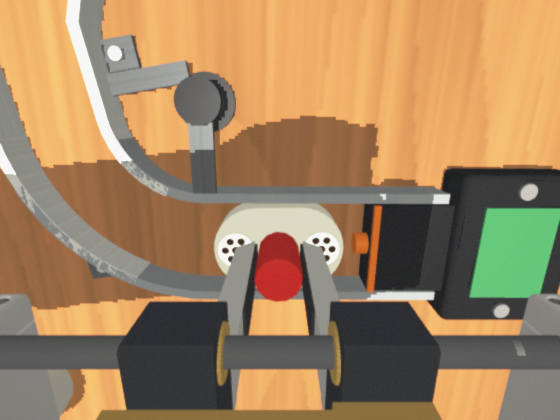

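Request:
{"op": "play_rows", "data": {"moves": [[2,0.1,0,0],[2,0,0,0],[2,0.1,0,0],[2,0,0,0],[2,0.1,0,0],[2,0,0,0],[1,0.1,0,0],[0,0,0,0],[0,0,0,0]]}}

```text
t: 15.65
position: [0.6342, -0.1571, 0.2306]
tcp_rot: [[-0.026, 1.0, 0.0], [1.0, 0.026, -0.0], [-0.0, 0.0, -1.0]]
force: [0.2, -0.1, -1.4]
width: 0.0258
```

```bash
python3 snap.py 11;python3 -c "
import cv2
im=cv2.imread('pics/w11.png')[170:320,200:460]; cv2.imwrite('pics/w11z.png',cv2.resize(im,None,fx=3,fy=3,interpolation=cv2.INTER_CUBIC))"
```

```text
[ 0.63422858 -0.15713769  0.23061042] 1.487074217083962 0.02582996874217195 [ 0.17192666 -0.1230541  -1.38438294] [-0.16813946  0.05596632 -0.04368225] track [[ 42.0349056  -96.97120682]]
```

View pics/w11z.png

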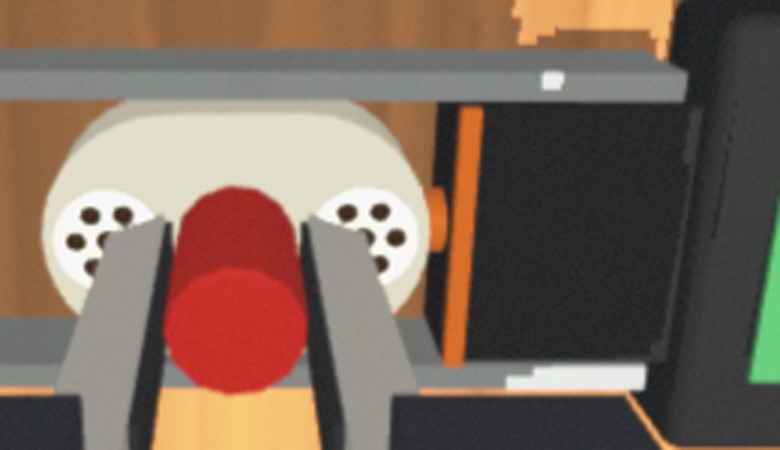

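Request:
{"op": "play_rows", "data": {"moves": [[0.5,0,0,0],[0.5,0,0,0],[0.5,0,0,0],[0.5,0.1,0,0],[0.5,0,0,0],[0.5,0,0,0],[0.5,0,0,0],[0,0,0,0],[0,0,0,0]]}}

```text
t: 16.6
position: [0.6377, -0.1571, 0.2306]
tcp_rot: [[-0.026, 1.0, 0.0], [1.0, 0.026, -0.0], [-0.0, 0.0, -1.0]]
force: [-2.3, 0.4, 0.3]
width: 0.0258
```

```bash
cat > z.sh <<'E'
python3 snap.py $1;python3 -c "
import cv2
im=cv2.imread('pics/w$1.png')[170:320,200:460]; cv2.imwrite('pics/w$1z.png',cv2.resize(im,None,fx=3,fy=3,interpolation=cv2.INTER_CUBIC))"
E
bash z.sh 12
```

```text
[ 0.63765344 -0.15705408  0.2306127 ] 1.486597031531624 0.025839538384455095 [-2.26264938  0.3572274   0.32528457] [-0.15775274  0.41277242  0.03644681] track [[ 45.41993324 -97.49871122]]
```

View pics/w12z.png

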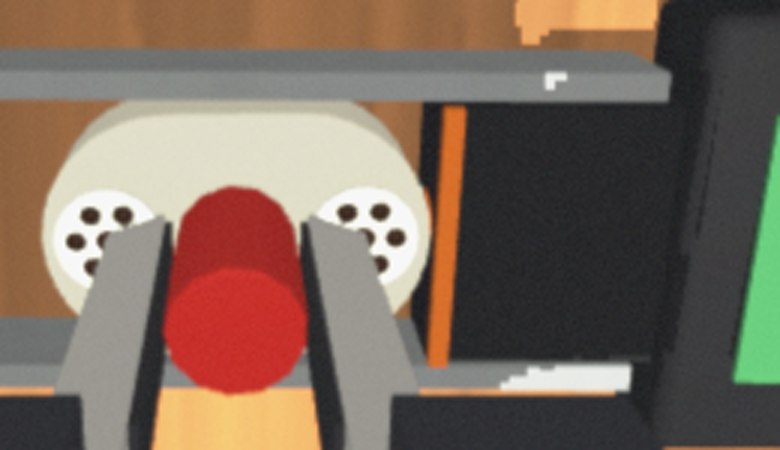

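Request:
{"op": "play_rows", "data": {"moves": [[0.3,0,0,0],[0.3,0,0,0],[0,0,0,0],[0,0,0,0]]}}

```text
t: 17.05
position: [0.6382, -0.157, 0.2306]
tcp_rot: [[-0.026, 1.0, -0.0], [1.0, 0.026, 0.0], [0.0, -0.0, -1.0]]
force: [-2.4, -0.2, 1.8]
width: 0.0257
```

Request:
{"op": "play_rows", "data": {"moves": [[0.3,0,0,0],[0,0,0,0],[0,0,0,0]]}}

```text
t: 17.35
position: [0.6385, -0.157, 0.2306]
tcp_rot: [[-0.026, 1.0, -0.0], [1.0, 0.026, -0.0], [-0.0, -0.0, -1.0]]
force: [-4.2, 0.3, 2.3]
width: 0.0258
```

```bash
bash z.sh 13
```

```text
[ 0.63845349 -0.15700355  0.23061475] 1.4886303364295963 0.02578242722564928 [-4.24038574  0.25296666  2.3342322 ] [-1.05208133e-01  9.97015951e-01 -9.51880130e-04] track [[ 46.21619394 -97.59143582]]
```

View pics/w13z.png

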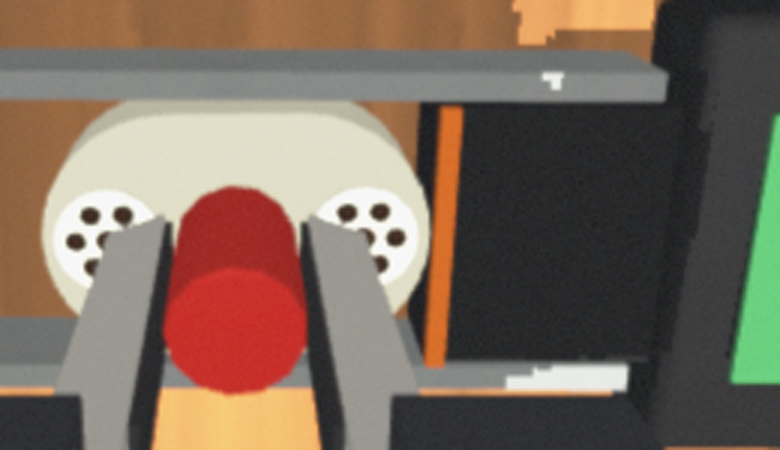

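Request:
{"op": "play_rows", "data": {"moves": [[0.2,0,0,0],[0,0,0,0],[0,0,0,0],[0,0,0,0]]}}

```text
t: 17.8
position: [0.6385, -0.157, 0.2306]
tcp_rot: [[-0.026, 1.0, -0.001], [1.0, 0.026, -0.0], [-0.0, -0.001, -1.0]]
force: [-6.4, -0.0, 3.5]
width: 0.0261
```

Request:
{"op": "play_rows", "data": {"moves": [[-0.2,0,0,0],[0,0,0,0],[0,0,0,0],[0,0,0,0],[0,0,0,0],[0,0,0,0],[0,0,0,0],[0,0,0,0]], "gripper": 0}}

```text
t: 18.6
position: [0.6385, -0.157, 0.2306]
tcp_rot: [[-0.026, 1.0, 0.0], [1.0, 0.026, -0.0], [-0.0, 0.0, -1.0]]
force: [0.4, 0.5, -0.6]
width: 0.0465
```

```bash
bash z.sh 14
```

```text
[ 0.63852793 -0.15701441  0.23063079] 1.488028665214239 0.04650733279861634 [ 0.43683234  0.54621088 -0.58210135] [-0.03851586 -0.08197986 -0.03053982] track [[ 46.28750949 -97.61537184]]
```

View pics/w14z.png

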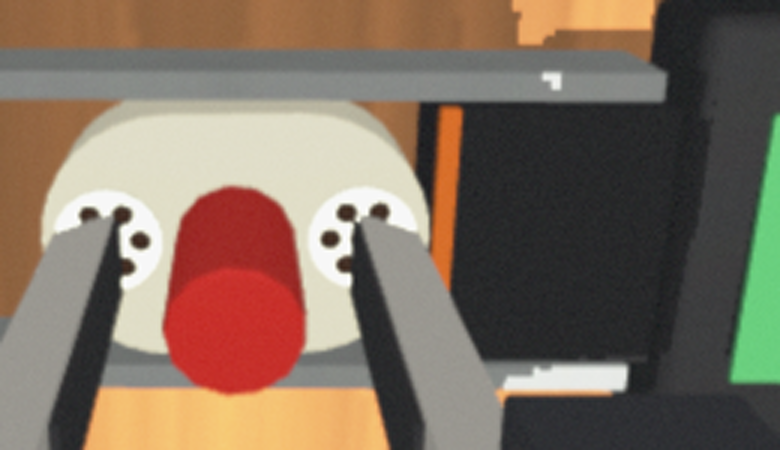

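The fingers are clear on both sides of the knob (235,330 in the zoom) and the nose still touches the dock's edge at about u=430. Next I'll lift straight up.

Request:
{"op": "play_rows", "data": {"moves": [[0,0,3,0],[0,0,8,0],[0,0,15,0],[0,0,20,0],[0,0,20,0],[0,0,20,0],[0,0,14,0],[0,0,0,0],[0,0,0,0]]}}

```text
t: 19.55
position: [0.6384, -0.1571, 0.3306]
tcp_rot: [[-0.026, 1.0, -0.0], [1.0, 0.026, -0.0], [-0.0, -0.0, -1.0]]
force: [-0.5, -0.7, -0.8]
width: 0.0473
```

```bash
python3 snap.py 15 all
python3 - <<'E'
import cv2
for n,(a,b,c,d) in {'w15':(130,330,180,520),'scene15':(200,360,180,330),'side15':(130,230,230,370)}.items():
    im=cv2.imread(f'pics/{n}.png')[a:b,c:d]; f=min(780/im.shape[1],590/im.shape[0]); cv2.imwrite(f'pics/{n}z.png',cv2.resize(im,None,fx=f,fy=f,interpolation=cv2.INTER_CUBIC))
E
```

```text
[ 0.63836328 -0.15710121  0.33060033] 1.4812208951638892 0.0472866915569325 [-0.45471722 -0.70073451 -0.78024687] [ 0.00199938 -0.04782158  0.01540081] track [[ 46.11003973 -97.67147731]]
```

View pics/w15z.png

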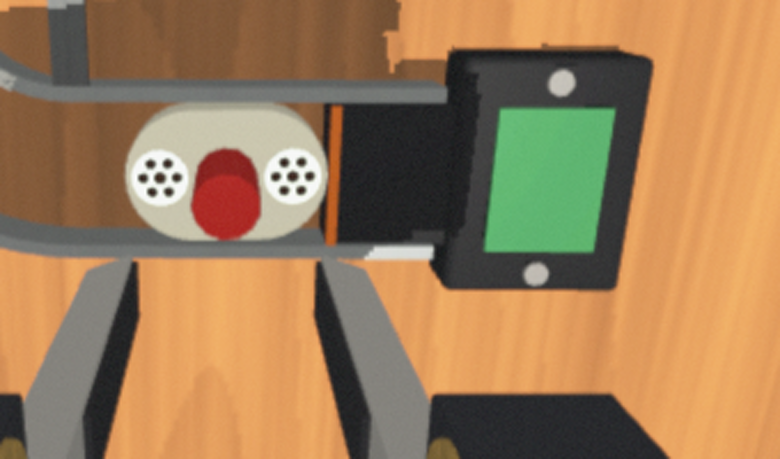

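View pics/side15z.png

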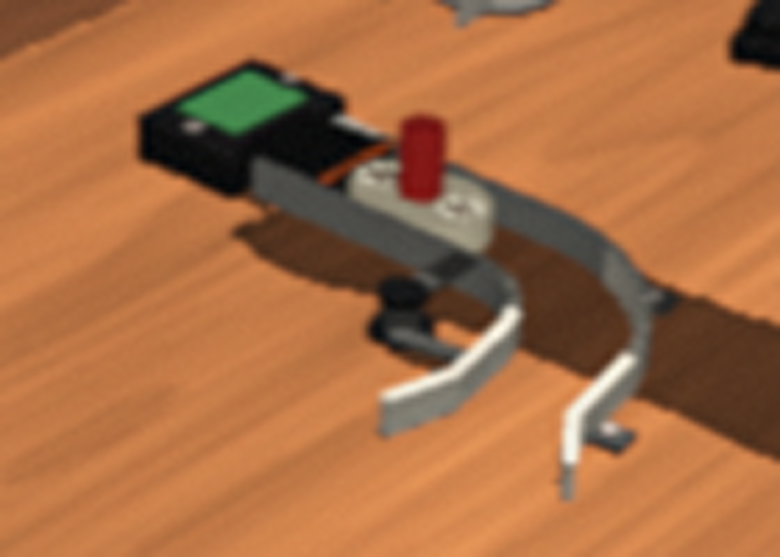

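View pics/scene15z.png

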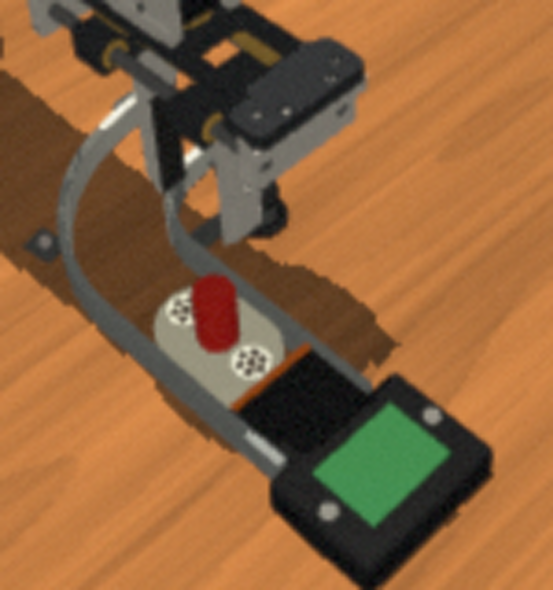

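Run:
```python
from h import *
z=np.load('w15.npz'); p={'intrinsics':z['K'],'T':z['T']}; f=780/340
Z=lambda u,v:(180+(u+.5)/f-.5,130+(v+.5)/f-.5)
a=ray(p,*Z(160,178),.02);b=ray(p,*Z(293,177),.02);m=(a+b)/2;print(m,ray(p,*Z(227,207),.062))
print('front mid',ray(p,*Z(331,175),.022),'nose',ray(p,*Z(327,175),.02))
print('dist pivot',np.hypot(m[0]*1000-575.6,m[1]*1000+69.2))
print(finish_job())
```

```text
[ 0.63846386 -0.15787943  0.02      ] [ 0.63859704 -0.15684691  0.062     ]
front mid [ 0.68141535 -0.15513262  0.022     ] nose [ 0.68007238 -0.15573352  0.02      ]
dist pivot 108.70099091627777
the job is handed in; nothing more can be done
None
```

The carriage is home against the weighing dock with the plunger pressed in, and it has been released. I handed the job in at about 20 s of the 72 s allowed; no verdict was reported.

I gripped the knob, turned the carriage in line with the lane and slid it flat through the mouth, round a bend of about 81° and down the exit leg.

- **Forces:** The horizontal force in the checks at the end of each move stayed under about 2 N until the dock. There it rose to 6.4 N with the arm no longer advancing, well above the plunger spring, so I took that as the hard stop.
- **Last picture:** After I opened the jaws and lifted the tool 100 mm, the carriage lay flat between the rails. The knob measured x 638.5 mm, y −157.5 mm (world), about 109 mm from the pivot, within the 95–135 mm allowed.
- **Gap at the dock:** The picture puts the carriage's nose about 1 mm from the dock face. That is within camera accuracy, but it does not independently show how far in the plunger is.
- **Bystanders:** The tool never went near the jar, cup or scoop, but I did not re-measure them at the end.
- **Disagreement:** The three cameras differed by 2–4 mm on where the track was, so I averaged them. The lane took the carriage without any noticeable side force.

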